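# Pump up a welding hold-down and keep its dead-man paddle pressed

## Robot

A 6-joint arm with a two-finger parallel gripper is mounted at the origin on the work surface. World frame = base frame: x ahead of the robot, y to its left, z up, the work surface at z = 0. Lengths are in mm, angles in rad, forces in N, time in s.
With the tool pointing down it reaches from about 300 to 775 mm from the base axis. Payload 14.6 kg.
Tool frame: the origin (TCP) lies at the very end of the fingers, on their centre line; the grasp point (between the pads) lies 19 mm behind it; z points along the fingers, y is the line along which they close (so a half turn about z gives the same grasp; the last joint's range is limited). The gripper opens to 94 mm and grips with 3 to 60 N. Pads are 16 mm wide; open, the fingers measure 119 mm over their backs; the gripper's body (75 mm by 177 mm) begins 78 mm behind the grasp point.
Start: joints at [-1.209, 0.3, 1.521, -0, 1.321, -0.067], TCP at [228.671, -500.199, 205.446] pointing down, gripper open.
Joint ranges: [-3.03, 3.03], [-0.79, 2.21], [0.23, 2.52], [-1.04, 4.18], [0, 3.07], [-2.55, 2.55]. Speed limits (rad/s): [2.22, 2.22, 2.57, 3.14, 3.14, 3.14].

## Interface

Orientations are given as [roll, pitch, yaw] about the fixed x, y, z axes, in that order (R = Rz(yaw) Ry(pitch) Rx(roll)).
In Python, from cell import manip gives the robot as it stands.
- The arm moves only by the tool servo_tool, never from a script. Its argument "rows" is a list of rows, each a list of 7 numbers: the turn, a rotation vector about the world's x, y, z in degrees, then the shift along the world's x, y, z in mm, then the closure, from 0 (fully open) to 1 (shut). In form: [[rx, ry, rz, dx, dy, dz, fingers], ...]. A call has 1 to 20 rows; each row shifts and turns the commanded pose from where the row before left it; what a row does not reach is not made up. A row lasts 1/8 s, in which the tool goes at most 62.5 mm and 10.7 degrees, less where a joint would pass 70% of its speed; a pose out of reach is approached as far as the arm can. A call with a gripper value outside its range is refused whole. The fingers move at their own pace and stop on an object; "grip_force" is the grip in N (left out, the last holds). Time passes only in rows, so rows that do not move let the fingers close. It gives the time, the measured TCP pose, the force, the opening and the grip force at its end, in the units of the state.
- manip.read_state(): the state, without advancing time (a new reading comes with each control period).
- manip.camera(name): name is "side" or "top" or "wrist"; returns the picture (400x640x3 uint8, red, green, blue); there is no depth.
- manip.camera_info(name): a dict with "fx", "fy", "cx", "cy" (pixels), "D" ([k1, k2, p1, p2, k3] as OpenCV has them; the pictures are not rectified), "position" and "rotation" of the camera in the world; the wrist camera has in their place "T_tool_cam" (4x4, takes a point from camera to tool coordinates, whose origin is the TCP and whose axes are the flange's). Camera axes: x right, y down, z forward; pixel columns grow to the right and rows downward; lengths in mm; the calibration is good to about 2 mm. A picture is of the moment at which its call begins: read the wrist's pose just before it. camera_info takes no time and is no camera call.
- manip.sign_off(): hands the job in; it is judged then, once.
The state is a dict: "clock": time; "joints": joint angles; "qd": joint speeds; "effort": joint torques, N m; "eef_pos": TCP position; "eef_rot": TCP orientation; "wrist_force": force on the tool from outside, world axes, zero at the start; "moment": the same for the moment, N m; "finger_gap": finger opening in mm; "finger_force": force on a finger pad.
Only numpy, scipy, OpenCV 4.12 (cv2) and the standard library are available. Lean on these libraries where they do the work, as an engineer would, in place of code of your own. Each camera call takes 0.05 s, during which the arm holds its last target. There are 200 camera calls.

## Task

Build pressure in the hydraulic hold-down on the welding bench: give the hand pump at least three full strokes, each time pressing its handle right down to the stop and letting it spring right back up. Then press the paddle of the dead-man valve down with the fingers to its middle position, where it lies level and the press foot clamps the steel plate, and finish the program still holding it there. Never push the paddle down to its stop, where the clamp would bend the plate, and leave the plate and the loose things on the bench where they lie.

Things in the scene. Friction and masses are not known exactly. Their poses are not given: they have to be found in the camera images.
- pump: Fixed hand pump, on either side of the press: base 340 x 110 mm, grey reservoir along x (top 64 mm high), fulcrum cheeks 145 mm high at the +x end. Origin on the bench about under the handle's grip; own x points from grip to fulcrum (within 0.3 rad of world x), y left, z up. The handle, above the reservoir, hinges on a level pin along own y at (0.200, 0, 0.125) m.
- pump_lever (a joint): Angle of the pump handle, rad: 0 = sprung right up (grip end pointing to the pump's -x and 0.45 rad above level), grows as it is pressed down, 0.60 = bottom stop (0.15 rad below level). A spring lifts it by itself when let go; at the grip it takes about 4 N at the top, 13 N at the bottom.
- pump_grip (a point): Middle of the top face of the pump handle's black rubber grip (120 mm long along the handle, 36 mm wide, 24 mm thick); it moves with the handle, 200 mm from the hinge pin along the handle and 12 mm above its centre line.
- valve: Fixed dead-man valve, on the press's other side: base 130 x 100 mm, grey block, two aluminium cheeks 62 mm apart over their outsides with level top edges 122 mm above the bench. Origin on the bench about under the pad; own x points from pad to block (within 0.3 rad of world x), y left, z up. The paddle hinges between the cheeks on a level pin along own y at (0.100, 0, 0.115) m.
- valve_lever (a joint): Paddle angle, rad: 0 = sprung up (pad end towards the valve's -x, 0.30 above level); 0.30 = middle: level, top flush with the cheeks' edges (pad top 122 mm above the bench); 0.60 = bottom stop. Springs up when let go; at the pad takes about 5 N to start, 14 N in the middle. It drives the press foot down 40 mm per rad, so the foot meets the plate at about 0.18.
- valve_pad (a point): Middle of the top face of the paddle's black rubber pad (56 mm long, 54 mm wide, 14 mm thick), 100 mm from the hinge pin along the paddle and 7 mm above its centre line; moves with the paddle.
- press: Hold-down press, fixed in the middle of the bench: a C-frame 240 mm high and 110 mm wide, column on the robot's side, with an anvil 70 mm high under the foot. Origin on the bench under the frame; z up.
- press_foot: Round rubber foot of the press, 48 mm across, 12 mm thick, origin at the centre of its underside; hangs 7 mm above the plate when the paddle is up, and is pressed on it with about 6 N by its own spring when the paddle is level.
- plate: Loose steel plate 80 x 120 x 8 mm, 0.6 kg, lying on the anvil under the foot; origin at the centre of its underside. Already in place.
- brush: Wire brush lying loose on the bench in front of the press, about 200 mm long; bystander.
- hammer: Hammer lying loose at the far left (+y) of the bench, about 260 mm long; bystander.
- offcut: Loose offcut of steel angle, 160 mm long, 50 x 50 mm, at the far right (-y) of the bench; bystander.
Things that resemble listed ones, but are neither listed nor needed, are in the scene too. What is shaped like the valve but blue is not meant.

How it is judged:
By the outcome, as a careful person would: the job done as asked, in the order asked, and still so for the second after the job is handed in, while the arm keeps its last pose, push and grip.
It also fails if it takes over 59 s, if anything falls off the work surface, if the arm or the gripper's body presses on something with over 40 N, if the wrist force passes 120 N, or if a joint passes its speed limit or range.

## Working session

There is one attempt and no reset: what is moved stays moved. The work goes in short steps, Python scripts to look and compute and a tool call to move; the robot and the scene stay as the last step left them, time stands still between calls to the robot, and variables do not carry over. Pictures are saved under pics/ and viewed, at most 10 in all, crops included, and the job is handed in when it is done.

Besides the shell and the picture viewer there is one more tool, called after "Call:" as name([rows], argument=value, ...), one row to a line, values as JSON. servo_tool: Moves the arm, as the interface text tells. Its arguments: {"type":"object","properties":{"rows":{"type":"array","items":{"type":"array","items":{"type":"number"}}},"grip_force":{"type":"number"}},"required":["rows"]}

```bash
mkdir -p pics; python3 - <<'E'
from cell import manip
import cv2
for n in("top","side"):
    im=manip.camera(n); cv2.imwrite(f"pics/{n}0.png",im[:,:,::-1]); i=manip.camera_info(n); print(n,i)
print(manip.read_state())
E
```

```text
top {'fx': 402.66827306815793, 'fy': 402.66827306815793, 'cx': 323.30144192971727, 'cy': 199.02617583177104, 'D': array([-0.01830271,  0.        ,  0.        ,  0.        ,  0.        ]), 'position': array([ 292.08653356,   -9.64883984, 1560.77923008]), 'rotation': array([-2.96716713,  0.01472725, -1.56246284])}
side {'fx': 377.9163595299878, 'fy': 377.9163595299878, 'cx': 315.9102944964431, 'cy': 199.20678179383944, 'D': array([-0.03921816,  0.        ,  0.        ,  0.        ,  0.        ]), 'position': array([ 183.17460693,  675.63148448, 1052.16443395]), 'rotation': array([-2.44143567e+00, -1.22195446e-03, -2.67439548e+00])}
{'clock': 0.1, 'joints': array([-1.20862672e+00,  3.00438626e-01,  1.52148844e+00,  3.32075611e-07,
        1.32067302e+00, -6.65813295e-02]), 'qd': array([ 0.00019003, -0.00074989, -0.00099347,  0.00072072, -0.00143814,
       -0.0011969 ]), 'effort': array([ 9.81428857e-04, -5.32649016e+01, -3.53285229e+01,  7.09335739e-02,
        2.35088967e-02, -6.43217754e-05]), 'eef_pos': array([ 228.58422836, -500.01126283,  204.94332296]), 'eef_rot': array([-3.14058747e+00, -6.73478333e-05,  4.28750822e-01]), 'wrist_force': array([ 0.2719809 ,  0.76138813, -0.38606109]), 'moment': array([-0.00577172,  0.02870668, -0.01020523]), 'finger_force': 0.0, 'finger_gap': 93.88106023303254}
```

View pics/top0.png

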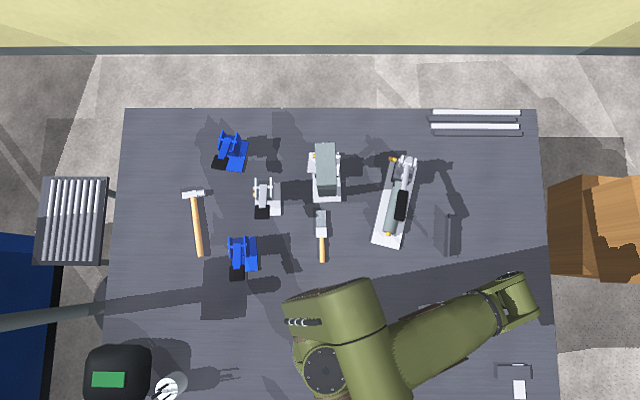

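View pics/side0.png

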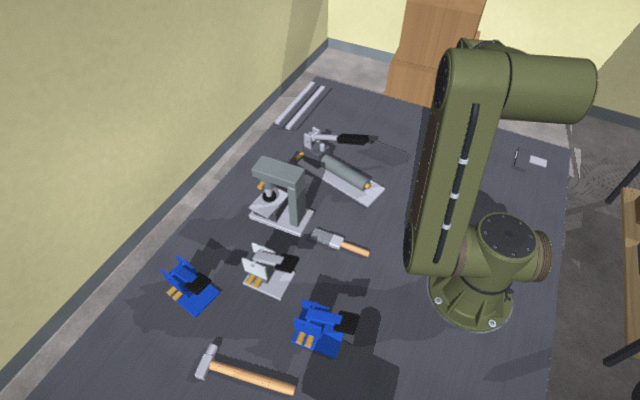

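The top view shows the pump on the right with its grip at about (401,205). The grey valve is at (264,195) with its pad at about (261,211), between two blue decoys. In the side view the grip is at about (355,139) and the valve pad at about (290,265).

```bash
cat > h.py <<'E'
import numpy as np,cv2
from cell import manip
from scipy.spatial.transform import Rotation as R
def cam(n,st=None):
    i=manip.camera_info(n); K=np.array([[i['fx'],0,i['cx']],[0,i['fy'],i['cy']],[0,0,1]])
    if n=='wrist':
        T=np.array(i['T_tool_cam']); Rt=R.from_euler('xyz',st['eef_rot']).as_matrix()
        return K,i['D'],st['eef_pos']+Rt@T[:3,3],Rt@T[:3,:3]
    return K,i['D'],i['position'],R.from_euler('xyz',i['rotation']).as_matrix()
def ray(c,p):
    u=cv2.undistortPoints(np.array([[p]],float),c[0],c[1])[0,0]
    d=c[3]@[u[0],u[1],1]; return c[2],d/np.linalg.norm(d)
def onz(c,p,z):
    o,d=ray(c,p); return o+d*(z-o[2])/d[2]
def tri(r1,r2):
    A=np.stack([r1[1],-r2[1]],1); s=np.linalg.lstsq(A,r2[0]-r1[0],rcond=None)[0]
    a=r1[0]+s[0]*r1[1]; b=r2[0]+s[1]*r2[1]; return (a+b)/2,np.linalg.norm(a-b)
def proj(c,P):
    Rw=c[3].T; return cv2.projectPoints(np.array(P,float).reshape(-1,3),cv2.Rodrigues(Rw)[0],-Rw@c[2],c[0],c[1])[0].reshape(-1,2)
def dark(im,box,t=45,amin=20):
    x0,y0,x1,y1=box; m=(im[y0:y1,x0:x1].max(2)<t).astype(np.uint8)
    n,l,s,c=cv2.connectedComponentsWithStats(m)
    return [(c[k]+[x0,y0],s[k]+np.array([x0,y0,0,0,0])) for k in range(1,n) if s[k,4]>=amin]
E
python3 - <<'E'
from h import *
t=cv2.imread('pics/top0.png');s=cv2.imread('pics/side0.png')
ct,cs=cam('top'),cam('side')
print(onz(ct,(124,108),0),onz(cs,(315,75),0))
for n,im,b in(('t',t,(365,150,420,255)),('t',t,(245,170,290,225)),('s',s,(325,125,380,155)),('s',s,(265,245,305,285))):
    for c,st in dark(im,b): print(n,c,st, )
A=[cv2.resize(im[y:y+95,x:x+95],(390,290) if 0 else (295,295),interpolation=cv2.INTER_CUBIC) for im,x,y in((t,350,155),(t,220,150),(s,298,115),(s,225,225))]
cv2.imwrite('pics/c1.png',np.vstack([np.hstack(A[:2]),np.hstack(A[2:])]))
E
```

```text
[ 9.46251584e+02  8.47065013e+02 -2.27373675e-13] [ 955.89831343 -848.81646123    0.        ]
t [401.20087336 203.56768559] [394 190  14  31 229]
s [353.03030303 138.63636364] [338 134  31  11 264]
s [287.64897959 262.66530612] [275 253  24  19 245]
```

View pics/c1.png

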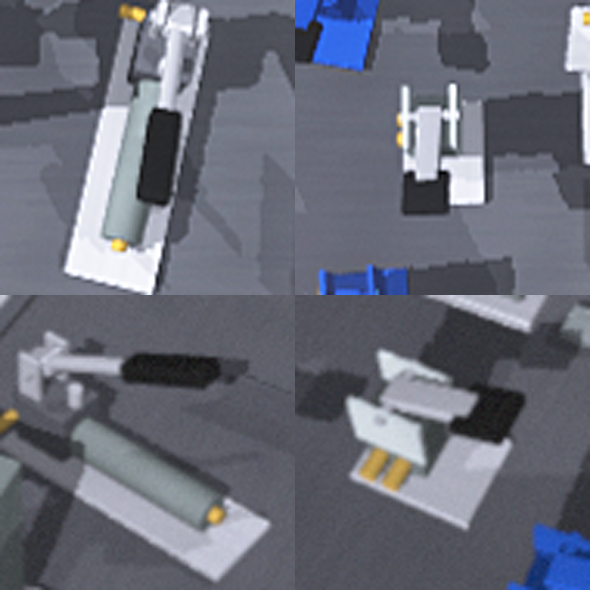

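Crop shows: pump grip's top centre at about (401,205) in the top view with ends near (403,190) and (399,220). The valve pad's centre is at about (262,212) in the top view and (288,262) in the side view.

```bash
python3 - <<'E'
from h import *
t=cv2.imread('pics/top0.png');s=cv2.imread('pics/side0.png')
ct,cs=cam('top'),cam('side')
bt=dark(t,(392,185,410,225),60)[0]; print(bt)
print([ (c,x) for c,x in dark(t,(250,200,270,225),70)])
print('grip',tri(ray(ct,bt[0]),ray(cs,(353.03,138.64))), onz(ct,(401.2,204.5),222.8),onz(cs,(353,138),222.8))
# ends in top: robot-side (399.3,220) , fulcrum side (403,190); hinge
a,b=onz(ct,(399.2,220),196),onz(ct,(403,190.3),248); 
m=(t[185:225,392:410].max(2)<60).astype(np.uint8); y,x=np.nonzero(m)
l=cv2.fitLine(np.stack([x,y],1).astype(np.float32),2,0,.01,.01).ravel(); print('line',l)
d=l[:2]*np.sign(l[1]); c0=l[2:]+[392,185]
p=onz(ct,c0+d*15,197); q=onz(ct,c0-d*15,222.8+26);v=q-p;print('ends',p,q,'yaw',np.arctan2(v[1],v[0]))
for P in[((66,273),(155,293)),((66,273),(110,105))]:
    A=[onz(ct,(u/3.105+350,w/3.105+155),10) for u,w in P];v=A[1]-A[0];print(A,np.arctan2(v[1],v[0]))
print('pad',tri(ray(ct,(261.9,212.2)),ray(cs,(287.6,262))), onz(ct,(261.9,212.2),151),onz(cs,(287.8,261.5),151))
C=[onz(ct,((u-295)/3.105+220,w/3.105+150),122) for u,w in((407,88),(407,172),(453,88),(453,150))]
print('cheeks',C,[np.arctan2(*(C[i]-C[i+1])[1::-1]) for i in(0,2)])
E
```

```text
(array([400.75570033, 205.01302932]), array([394, 190,  14,  31, 307]))
[(array([261.68421053, 212.46783626]), array([254, 205,  16,  14, 171]))]
grip (array([ 509.82024024, -250.14293333,  213.02836224]), np.float64(1.1278431285898303)) [ 510.54635895 -249.81198227  222.8       ] [ 506.8121538  -242.35471557  222.8       ]
line [ 0.14218412 -0.9898402   8.730519   19.948051  ]
ends [ 461.99693032 -244.29024003  197.        ] [ 554.68546543 -251.86820487  248.8       ] yaw -0.08157586989804964
[array([ 395.42830465, -169.75413062,   10.        ]), array([ 371.6407197 , -278.83982293,   10.        ])] -1.7854985820770992
[array([ 395.42830465, -169.75413062,   10.        ]), array([ 607.23728642, -227.8248634 ,   10.        ])] -0.26759029383027394
pad (array([492.6824395 , 231.19351365, 147.66898006]), np.float64(1.068737931979822)) [491.6943246  230.45675055 151.        ] [492.3636925  231.31465069 151.        ]
cheeks [array([621.19153073, 261.26085193, 122.        ]), array([520.59611394, 257.48708904, 122.        ]), array([621.44608404, 206.69367713, 122.        ]), array([547.01902944, 204.3784651 , 122.        ])] [np.float64(0.03749667938730656), np.float64(0.03109710176680579)]
```

Call:
servo_tool([
  [0,0,-3.8,20,20,25,1],
  [0,0,-3.8,28,25,25,1],
  [0,0,-3.8,28,25,25,1],
  [0,0,-3.8,28,25,15,1],
  [0,0,-3.8,28,25,10,1],
  [0,0,-3.8,28,25,5,1],
  [0,0,-3.8,28,25,0,1],
  [0,0,-3.8,28,25,0,1],
  [0,0,-3.8,28,25,0,1],
  [0,0,-3.8,28,25,0,1],
  [0,0,0,5,3,0,1],
  [0,0,0,0,0,0,1],
], grip_force=20)

```text
clock: 1.6
eef_pos: [505.5, -252.4, 310.1]
eef_rot: [-3.142, 0.001, -0.233]
wrist_force: [-0.2, -0.3, -0.4]
finger_gap: 0.6
finger_force: 0.0
```

```bash
python3 - <<'E'
from h import *
st=manip.read_state();im=manip.camera('wrist');cv2.imwrite('pics/w1.png',im[:,:,::-1])
c=cam('wrist',st);print(st['eef_pos'],st['eef_rot'],c[2],c[3][:,2])
print(proj(c,[[510,-250,220],st['eef_pos']]))
print([(a,b) for a,b in dark(im,(0,0,640,400),60,800)])
np.save('w1.npy',np.r_[st['eef_pos'],st['eef_rot']])
E
```

```text
[ 505.47161908 -252.37630469  310.09246806] [-3.14154266e+00  7.22084783e-04 -2.33148025e-01] [ 573.33036526 -267.87414725  488.99866939] [-0.23664686  0.05571737 -0.96999682]
[[318.18328335 194.70376765]
 [322.7055195  240.23891279]]
[(array([49.97860963, 58.79679144]), array([  24,   35,   45,   46, 1122])), (array([317.13159023, 180.43891985]), array([ 296,  121,   42,  183, 4666])), (array([261.22062028, 328.08667225]), array([  202,   269,   113,   116, 11930])), (array([383.33783545, 323.77030367]), array([  329,   269,   114,   108, 11328])), (array([318.58350101, 398.21260899]), array([   0,  397,  640,    3, 1491]))]
```

View pics/w1.png

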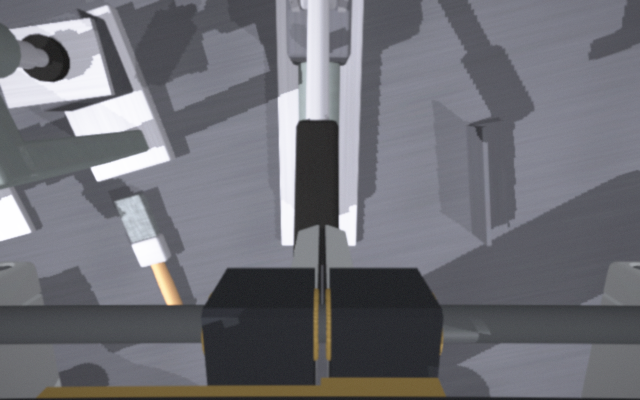

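The wrist view shows the handle in line with the tool: the grip's far end is at (318,122), and the fingertips hang over its near half at (322,240).

```bash
python3 - <<'E'
from h import *
v=np.load('w1.npy');c=cam('wrist',dict(eef_pos=v[:3],eef_rot=v[3:]));ct,cs=cam('top'),cam('side')
yaw=-0.233;u=np.array([np.cos(yaw),np.sin(yaw)])
# far end of grip: wrist (318,122), side view left end ~ (338.5,138.5)
e,r=tri(ray(c,(318,122)),ray(cs,(338.5,137.5)));print('far end tri',e,r)
e2,r2=tri(ray(c,(318,122)),ray(ct,(403,190.3)));print('far end wrist/top',e2,r2)
for z in(240,249):
    e=onz(c,(318,122),z);print(z,e,'mid',e[:2]-u*60*np.cos(.45))
E
```

```text
far end tri [ 565.67663084 -262.10960126  186.96814928] 2.4926733688687928
far end wrist/top [ 564.85205814 -262.58798354  193.9181048 ] 0.3581700124890196
240 [ 566.07593002 -263.52666877  240.        ] mid [ 513.50901235 -251.05201009]
249 [ 566.33813993 -263.68380739  249.        ] mid [ 513.77122225 -251.20914871]
```

Call:
servo_tool([
  [0,0,0,7,2,-20,1],
  [0,0,0,0,0,-25,1],
  [0,0,0,0,0,-25,1],
  [0,0,0,0,0,-15,1],
  [0,0,0,-6,1.5,-15,1],
  [0,0,0,-6,1.5,-14,1],
  [0,0,0,-4,1,-15,1],
  [0,0,0,-4,1,-15,1],
  [0,0,0,-2,0.5,-15,1],
  [0,0,0,-2,0.5,-15,1],
  [0,0,0,0,0,-14,1],
  [0,0,0,0,0,-10,1],
  [0,0,0,0,0,-4,1],
  [0,0,0,0,0,0,1],
  [0,0,0,0,0,0,1],
])

```text
clock: 3.52
eef_pos: [489.1, -245.3, 109.9]
eef_rot: [3.14, -0.003, -0.235]
wrist_force: [-2.0, -2.3, 12.3]
finger_gap: 0.9
finger_force: 5.9
```

Call:
servo_tool([
  [0,0,0,0,0,-3,1],
  [0,0,0,0,0,0,1],
])

```text
clock: 3.78
eef_pos: [489.4, -245.4, 107.2]
eef_rot: [3.14, -0.004, -0.235]
wrist_force: [-1.8, -2.0, 13.7]
finger_gap: 0.3
finger_force: 6.6
```

Call:
servo_tool([
  [0,0,0,0,0,-3,1],
  [0,0,0,0,0,0,1],
])

```text
clock: 4.03
eef_pos: [489.6, -245.6, 106.1]
eef_rot: [3.14, -0.005, -0.235]
wrist_force: [-9.1, 2.9, 32.6]
finger_gap: 0.4
finger_force: 16.8
```

Call:
servo_tool([
  [0,0,0,0,0,20,1],
  [0,0,0,0,0,20,1],
  [0,0,0,4,-1,25,1],
  [0,0,0,8,-2,25,1],
  [0,0,0,12,-3,25,1],
  [0,0,0,0,0,27,1],
  [0,0,0,0,0,0,1],
  [0,0,0,0,0,0,1],
  [0,0,0,0,0,0,1],
  [0,0,0,0,0,0,1],
])

```text
clock: 5.28
eef_pos: [512.5, -250.1, 243.8]
eef_rot: [-3.141, 0.001, -0.234]
wrist_force: [-0.5, -0.2, 0.2]
finger_gap: 0.3
finger_force: 0.0
```

```bash
python3 - <<'E'
from h import *
st=manip.read_state();im=manip.camera('side');cv2.imwrite('pics/s2.png',cv2.resize(im[90:230,240:440,::-1],(800,560)))
print(st['eef_pos'],st['wrist_force']); print([(a,b) for a,b in dark(im,(325,125,380,155))])
E
```

```text
[ 512.45432678 -250.14790208  243.75482235] [-0.46205587 -0.15040823  0.15715135]
[(array([352.60311284, 138.64202335]), array([338, 134,  31,  11, 257]))]
```

View pics/s2.png

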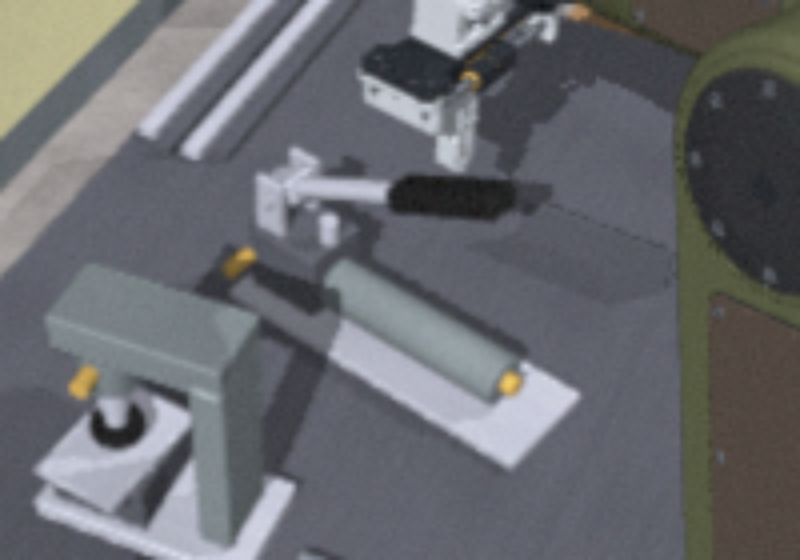

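The handle has sprung fully back: the grip blob is at (352.6,138.6), as at the start. The fingers are clear above it. I'll do three more strokes to the same depth.

Call:
servo_tool([
  [0,0,0,0,0,-18,1],
  [0,0,0,-12,3,-30,1],
  [0,0,0,-8,2,-30,1],
  [0,0,0,-4,1,-28,1],
  [0,0,0,0,0,-20,1],
  [0,0,0,0,0,-12,1],
  [0,0,0,0,0,-5,1],
  [0,0,0,0,0,0,1],
  [0,0,0,0,0,0,1],
])

```text
clock: 6.45
eef_pos: [489.8, -244.7, 105.6]
eef_rot: [3.14, -0.005, -0.234]
wrist_force: [-13.0, 8.6, 41.6]
finger_gap: 0.3
finger_force: 21.6
```

Call:
servo_tool([
  [0,0,0,0,0,20,1],
  [0,0,0,0,0,20,1],
  [0,0,0,4,-1,25,1],
  [0,0,0,8,-2,25,1],
  [0,0,0,12,-3,25,1],
  [0,0,0,0,0,28,1],
  [0,0,0,0,0,0,1],
  [0,0,0,0,0,0,1],
  [0,0,0,0,0,0,1],
  [0,0,0,0,0,0,1],
])

```text
clock: 7.7
eef_pos: [512.5, -250.1, 243.7]
eef_rot: [-3.141, 0.001, -0.235]
wrist_force: [0.0, 0.4, 0.1]
finger_gap: 0.5
finger_force: 0.0
```

Call:
servo_tool([
  [0,0,0,0,0,-18,1],
  [0,0,0,-12,3,-30,1],
  [0,0,0,-8,2,-30,1],
  [0,0,0,-4,1,-28,1],
  [0,0,0,0,0,-20,1],
  [0,0,0,0,0,-12,1],
  [0,0,0,0,0,-5,1],
  [0,0,0,0,0,0,1],
  [0,0,0,0,0,0,1],
])

```text
clock: 8.82
eef_pos: [489.8, -244.8, 105.5]
eef_rot: [3.14, -0.005, -0.234]
wrist_force: [-13.7, 8.5, 42.0]
finger_gap: 0.5
finger_force: 21.9
```

Call:
servo_tool([
  [0,0,0,0,0,20,1],
  [0,0,0,0,0,20,1],
  [0,0,0,4,-1,25,1],
  [0,0,0,8,-2,25,1],
  [0,0,0,12,-3,25,1],
  [0,0,0,0,0,28,1],
  [0,0,0,0,0,0,1],
  [0,0,0,0,0,0,1],
  [0,0,0,0,0,0,1],
  [0,0,0,0,0,0,1],
])

```text
clock: 10.07
eef_pos: [512.5, -250.1, 243.8]
eef_rot: [-3.141, 0.001, -0.234]
wrist_force: [-0.8, -1.0, 0.9]
finger_gap: 0.5
finger_force: 0.0
```

Call:
servo_tool([
  [0,0,0,0,0,-18,1],
  [0,0,0,-12,3,-30,1],
  [0,0,0,-8,2,-30,1],
  [0,0,0,-4,1,-28,1],
  [0,0,0,0,0,-20,1],
  [0,0,0,0,0,-12,1],
  [0,0,0,0,0,-5,1],
  [0,0,0,0,0,0,1],
  [0,0,0,0,0,0,1],
])

```text
clock: 11.2
eef_pos: [489.8, -244.8, 105.6]
eef_rot: [3.14, -0.005, -0.234]
wrist_force: [-13.1, 7.4, 41.6]
finger_gap: 0.5
finger_force: 21.9
```

Call:
servo_tool([
  [0,0,0,0,0,20,1],
  [0,0,0,0,0,20,1],
  [0,0,0,4,-1,25,1],
  [0,0,0,8,-2,25,1],
  [0,0,0,12,-3,25,1],
  [0,0,0,0,0,28,1],
  [0,0,0,0,0,30,1],
  [0,0,0,0,0,30,1],
  [0,0,0,0,0,30,1],
  [0,0,0,0,0,20,1],
])

```text
clock: 12.45
eef_pos: [512.7, -250.2, 355.6]
eef_rot: [3.141, -0.001, -0.234]
wrist_force: [0.5, 0.1, -0.2]
finger_gap: 0.5
finger_force: 0.0
```

Call:
servo_tool([
  [0,0,0,-1,10,0,1],
  [0,0,1,-2,30,0,1],
  [0,0,1,-2,35,0,1],
  [0,0,1,-2,35,0,1],
  [0,0,1,-2,35,0,1],
  [0,0,1,-2,35,0,1],
  [0,0,1,-2,35,0,1],
  [0,0,1,-2,35,0,1],
  [0,0,1,-2,35,0,1],
  [0,0,1,-2,35,0,1],
  [0,0,1,-2,35,0,1],
  [0,0,1,0,35,0,1],
  [0,0,1,0,35,-20,1],
  [0,0,1,0,35,-30,1],
  [0,0,1,0,30,-40,1],
  [0,0,1,0,21,-20,1],
  [0,0,0,0,0,0,1],
  [0,0,0,0,0,0,1],
])

```text
clock: 14.7
eef_pos: [492.1, 260.4, 245.6]
eef_rot: [-3.141, -0.002, 0.027]
wrist_force: [0.3, 0.1, 0.1]
finger_gap: 0.5
finger_force: 0.0
```

```bash
python3 - <<'E'
from h import *
st=manip.read_state();im=manip.camera('wrist');cv2.imwrite('pics/w2.png',im[:,:,::-1])
c=cam('wrist',st);print(st['eef_pos'],st['eef_rot'])
print(proj(c,[[492,231,150],st['eef_pos']]))
print([(a,b) for a,b in dark(im,(200,0,440,260),60,400)])
np.save('w2.npy',np.r_[st['eef_pos'],st['eef_rot']])
E
```

```text
[492.06361542 260.37413857 245.64429747] [-3.14113254e+00 -1.52133801e-03  2.68593725e-02]
[[358.29526554 199.08633603]
 [322.99268167 240.49686646]]
[(array([355.11484919, 198.53509281]), array([ 323,  162,   65,   66, 3448]))]
```

View pics/w2.png

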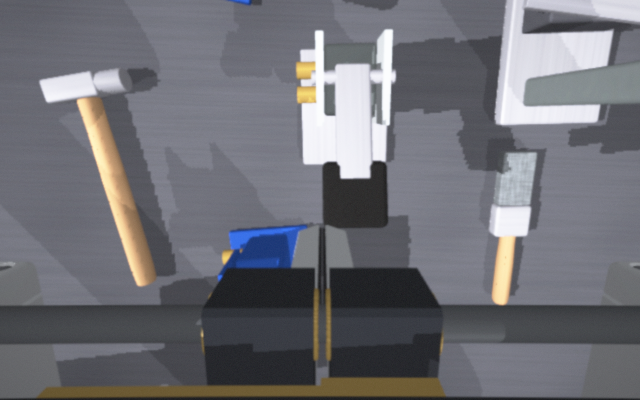

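The wrist view shows the grey valve's pad at x 323–387, y 162–227, with the hinge pin near (353,76). The fingertips are off to the +y side and must move about 29 mm in -y.

```bash
python3 - <<'E'
from h import *
v=np.load('w2.npy');c=cam('wrist',dict(eef_pos=v[:3],eef_rot=v[3:]));ct,cs=cam('top'),cam('side')
p=onz(c,(355,194.5),151);h=onz(c,(353,76),115);print(p,h,np.linalg.norm((p-h)[:2]),np.arctan2(*(h-p)[1::-1]))
print(tri(ray(c,(355,194.5)),ray(ct,(261.8,212.3))),tri(ray(c,(355,196)),ray(cs,(287.7,262))))
print('go to',p-v[:3])
E
```

```text
[496.03988086 234.00706035 151.        ] [590.88742482 237.14270618 115.        ] 94.89936180689638 0.03304781618872907
(array([493.09586094, 232.79526393, 138.88865219]), np.float64(0.17220526719588192)) (array([493.36460703, 232.59842178, 148.21634339]), np.float64(2.5050586633143777))
go to [  3.97626544 -26.36707822 -94.64429747]
```

Call:
servo_tool([
  [0,0,0,2,-14,0,1],
  [0,0,0,2,-13,0,1],
  [0,0,0,0,0,-25,1],
  [0,0,0,0,0,-30,1],
  [0,0,0,0,0,-25,1],
  [0,0,0,0,0,-8,1],
  [0,0,0,0,0,0,1],
  [0,0,0,0,0,0,1],
])

```text
clock: 15.75
eef_pos: [496.2, 233.8, 157.6]
eef_rot: [-3.141, -0.002, 0.027]
wrist_force: [0.7, 1.2, 0.1]
finger_gap: 0.6
finger_force: 0.0
```

Call:
servo_tool([
  [0,0,0,-1,0,-5,1],
  [0,0,0,-1,0,-5,1],
  [0,0,0,-1,0,-5,1],
  [0,0,0,0,0,0,1],
  [0,0,0,0,0,0,1],
])

```text
clock: 16.38
eef_pos: [492.6, 233.9, 141.9]
eef_rot: [-3.141, -0.0, 0.028]
wrist_force: [-2.5, -0.6, 6.3]
finger_gap: 0.4
finger_force: 3.1
```

Call:
servo_tool([
  [0,0,0,-1,0,-4,1],
  [0,0,0,-1,0,-4,1],
  [0,0,0,0,0,-4,1],
  [0,0,0,0,0,-4,1],
  [0,0,0,0,0,0,1],
  [0,0,0,0,0,0,1],
])

```text
clock: 17.12
eef_pos: [490.3, 233.9, 126.2]
eef_rot: [-3.142, 0.0, 0.028]
wrist_force: [-7.6, -2.4, 12.2]
finger_gap: 0.3
finger_force: 6.0
```

Call:
servo_tool([
  [0,0,0,-0.5,0,-2,1],
  [0,0,0,-0.5,0,-2,1],
  [0,0,0,0,0,0,1],
  [0,0,0,0,0,0,1],
])

```text
clock: 17.62
eef_pos: [489.9, 233.9, 122.6]
eef_rot: [-3.141, -0.001, 0.028]
wrist_force: [-5.2, -2.2, 12.9]
finger_gap: 0.7
finger_force: 6.9
```

```bash
python3 - <<'E'
from h import *
st=manip.read_state();a=manip.camera('side');w=manip.camera('wrist')
print(st['eef_pos'],st['wrist_force'])
A=cv2.resize(a[145:305,215:345,::-1],(400,492),interpolation=cv2.INTER_CUBIC);B=cv2.resize(w[0:320,210:470,::-1],(400,492))
cv2.imwrite('pics/v3.png',np.hstack([A,B]))
E
```

```text
[489.86527682 233.8877613  122.63834596] [-5.19188727 -2.22827685 12.85990493]
```

View pics/v3.png

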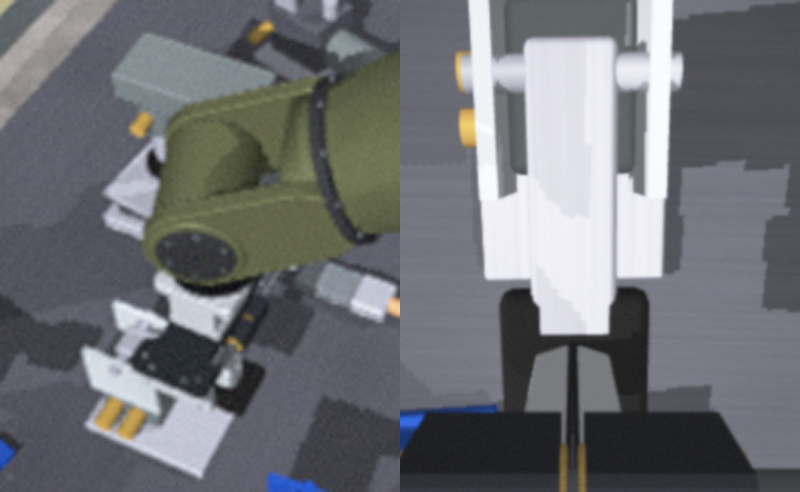

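The fingers sit centred on the pad, the paddle lies about level (tip at z 122.6, 12.9 N), and nothing else is touched. I'll hold briefly and hand in.

Call:
servo_tool([
  [0,0,0,0,0,-0.5,1],
  [0,0,0,0,0,0,1],
  [0,0,0,0,0,0,1],
  [0,0,0,0,0,0,1],
  [0,0,0,0,0,0,1],
  [0,0,0,0,0,0,1],
  [0,0,0,0,0,0,1],
  [0,0,0,0,0,0,1],
])

```text
clock: 18.73
eef_pos: [489.8, 233.9, 122.1]
eef_rot: [-3.141, -0.001, 0.028]
wrist_force: [-4.7, -2.3, 14.4]
finger_gap: 0.2
finger_force: 7.1
```

```bash
python3 -c "
from cell import manip
s=manip.read_state();print(s['eef_pos'],s['wrist_force']);print(manip.sign_off())"
```

```text
[489.82038967 233.88420658 122.14240572] [-4.72827919 -2.2539724  14.39435383]
the job is handed in; nothing more can be done
None
```

I gave the pump four full strokes, then pressed the valve paddle to its level middle position (fingertips at 122.1 mm, 14.4 N) and handed the job in at about 19 s still holding it there; sign-off returned no verdict.

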